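# Set the crimper lever, bring the tall jar to the pointer and hold it

## Robot

A 6-joint arm with a two-finger parallel gripper is mounted at the origin on the work surface. World frame = base frame: x ahead of the robot, y to its left, z up, the work surface at z = 0. Lengths are in mm, angles in degrees, forces in N, time in s.
With the tool pointing down it reaches from about 300 to 850 mm from the base axis. Payload 4.2 kg.
Tool frame: the origin (TCP) lies at the very end of the fingers, on their centre line; the grasp point (between the pads) lies 19 mm behind it; z points along the fingers, y is the direction in which the jaws open and shut (so a half turn about z gives the same grasp; the last joint's range is limited). The gripper opens to 91 mm and grips with 3 to 60 N. Pads are 32 mm wide; open, the fingers measure 118 mm over their backs; the gripper's body (76 mm by 178 mm) begins 60 mm behind the grasp point.
Start: joints at [71.391, 18.312, 89.639, -0, 72.044, -1.146], TCP at [172.561, 548.512, 213.976] pointing down, gripper open.
Joint ranges: [-177.97, 177.97], [-48.28, 115.42], [12.27, 149.76], [-77.06, 257.06], [2.81, 150.46], [-146.56, 146.56]. Speed limits (degrees/s): [147.25, 147.25, 180, 180, 180, 180].

## Interface

Orientations are given as [roll, pitch, yaw] about the fixed x, y, z axes, in that order (R = Rz(yaw) Ry(pitch) Rx(roll)).
In Python, from workcell import telemetry, grab_frame, job gives the robot as it stands.
- The arm moves only by the tool drive_tool, never from a script. Its argument "moves" is a list of rows, each an object of numbers: "claw": the closure, from -1 (fully open) to 1 (shut); "dx", "dy", "dz": the shift along the tool's x, y, z in units of 20 mm (1.0 is 20 mm); "yaw": the turn about the tool's z in units of 0.15 rad (1.0 is 0.15 rad). In form: [{"claw": .., "dx": .., "dy": .., "dz": .., "yaw": ..}, ...]. A call has 1 to 5 rows; each row shifts and turns the pose as measured when the row begins, along the tool's axes as they then stand; what a row does not reach is not made up. A row lasts 1/8 s, in which the tool goes at most 62.5 mm and 10.7 degrees, less where a joint would pass 70% of its speed; a pose out of reach is approached as far as the arm can. A call with a number of a shift or a turn outside -1 to 1 is refused whole. A call with a gripper value outside its range is refused whole. The fingers move at their own pace and stop on an object; "grip_force" is the grip in N (left out, the last holds). Time passes only in rows, so rows that do not move let the fingers close. It gives the time, the measured TCP pose, the force and the opening at its end, in the units of the state.
- telemetry.state(): the state, without advancing time (a new reading comes with each control period).
- grab_frame(name): name is "side" or "top"; returns a dict with "color" (400x640x3 uint8, blue, green, red), "vertical_fov" (degrees; the focal length in pixels is half the picture's height over the tangent of half this angle, whatever the lens; pixels are square), "cx", "cy" (the principal point, pixels), "pose" (4x4, takes a point from camera to world coordinates). Camera axes: x right, y down, z forward; pixel columns grow to the right and rows downward; lengths in mm; the calibration is good to about 2 mm. A picture is of the moment at which its call begins. There is no depth.
- job.job_done(): hands the job in, once; it reports no verdict.
The state is a dict: "time_s": time; "qpos": joint angles; "qvel": joint speeds; "effort": joint torques, N m; "ee_pos": TCP position; "ee_rot": TCP orientation; "force": force on the tool from outside, world axes, zero at the start; "torque": the same for the moment, N m; "gripper_width": finger opening in mm.
Only numpy, scipy, OpenCV 4.12 (cv2) and the standard library are available. Lean on these libraries where they do the work, as an engineer would, in place of code of your own. Each camera call takes 0.05 s, during which the arm holds its last target.

## Task

Get the wiring bench ready for the next ferrule size: swing the crimper's selector lever until it stands straight up at the long mark, then turn the parts carousel gently, without spinning it, until the one tall jar stands in line with the pointer on the carousel's base. Grip the tall jar between the fingers and keep gripping it so that the turntable stays still: the program finishes while holding the jar, with the lever still upright. Leave the loose things lying on the bench where they are.

Things in the scene. Friction and masses are not known exactly. Their poses are not given: they have to be found in the camera images.
- selector (a joint): angle of the crimper's selector lever: 0 when it stands straight up (the middle, longest mark of the scale), negative when it leans to the crimper's -x side (towards the robot), positive when it leans to +x, towards the crimper's body; range -1.05 to 0.7. It starts leaning towards the robot. A little friction (about 1 N at the ball) holds it where it is left
- selector_ball (a point): centre of the black ball, 30 mm in diameter, at the end of the lever, 95 mm from the hinge; the rod below it is 11 mm thick
- selector_hinge (a point): centre of the lever's hinge, 65 mm above the bench, on the crimper: its axes are the crimper's. The hinge axis is its y; the lever swings in its x-z plane. The lever comes up between two grey cheeks, 56 mm long in x, together 50 mm wide in y, tops 82 mm above the bench; the crimper's body, 122 mm high and 130 mm wide, begins 120 mm from here in +x
- carousel_axis (a point): point on the carousel's upright turning axis, level with the tray's upper face, 28 mm above the bench; fixed. The round aluminium tray is 244 mm across; its hub is 12 mm high and 48 mm across. The tall jar and four short ones of the same materials (48 mm high, 46 mm across, fixed) stand on it, evenly spaced
- front_place (a point): where the tall jar's axis must come: the fixed point 95 mm from the carousel's axis towards the pointer, level with the tray's upper face. The pointer is a steel fin with a diamond-shaped tip, on an arm of the fixed base, 154 to 187 mm from the axis, top 60 mm above the bench
- turntable (a joint): angle of the turntable, counter-clockwise positive from above; 0 (or any full turn) when the tall jar stands at the pointer. It turns freely both ways on a light bearing (friction about 0.3 N at a jar) and runs on briefly after a push; two full turns are possible each way
- tall_jar: the tall jar in its socket on the tray (it cannot leave the socket but can turn in it on its own upright axis, so the gripper need not turn with the tray): white round body with grey lid, 42 mm in diameter, 100 mm high, with a small steel knob (16 mm across, 10 mm high) on the lid, its origin at the centre of its underside, on the tray; 95 mm from the carousel's axis
- tall_jar_upper (a point): point on the tall jar's axis 78 mm above its underside (106 mm above the bench, 22 mm below the lid's top, 32 mm below the knob's): a good height to grip
- screwdriver: loose screwdriver with a black handle, lying; bystander, about 20 mm high; origin at the centre of its underside
- terminals: loose grey block of rail terminals, 60 x 45 x 36 mm; bystander; origin at the centre of its underside
- contactor: loose grey and white contactor (switchgear block), 75 x 45 x 72 mm; bystander; origin at the centre of its underside
- spool: loose black wire spool, 80 mm across, 50 mm high; bystander; origin at the centre of its underside
- cutters: loose side cutters lying flat, about 160 mm long, 16 mm high; bystander; origin at the centre of its underside
- screw_cup: loose grey open cup, 70 mm across, 60 mm high; bystander; origin at the centre of its underside
- rail_piece: loose offcut of mounting rail, 160 x 36 x 8 mm; bystander; origin at the centre of its underside

How it is judged:
By the outcome, as a careful person would: the job done as asked, in the order asked, and still so for the second after the job is handed in, while the arm keeps its last pose, push and grip.
It also fails if it takes over 48 s, if anything falls off the work surface, if the arm or the gripper's body presses on something with over 40 N, if the wrist force passes 120 N, or if a joint passes its speed limit or range.

## Working session

There is one attempt and no reset: what is moved stays moved. The work goes in short steps, Python scripts to look and compute and a tool call to move; the robot and the scene stay as the last step left them, time stands still between calls to the robot, and variables do not carry over. Pictures are saved under pics/ and viewed, and the job is handed in when it is done.

Besides the shell and the picture viewer there is one more tool, called after ">>>" in YAML: its name, and indented under it one key for each argument. drive_tool: Moves the arm, as the interface text tells. Its arguments: {"type":"object","properties":{"moves":{"type":"array"},"grip_force":{"type":"number"}},"required":["moves"]}

```bash
mkdir -p pics; ls
python3 - <<'E'
from workcell import telemetry, grab_frame
import cv2,numpy as np
s=telemetry.state(); print(s)
for n in("side","top"):
    f=grab_frame(n); cv2.imwrite(f"pics/{n}0.png",f["color"]); print(n,f["vertical_fov"],f["cx"],f["cy"],np.round(f["pose"],3).tolist())
E
```

```text
pics
{'time_s': 0.0, 'qpos': array([ 7.13918992e+01,  1.83526203e+01,  8.97049008e+01, -1.27791900e-03,
        7.20438097e+01, -1.14412025e+00]), 'qvel': array([-0.07417052,  0.13636273,  0.01330671,  0.06998932, -0.08181755,
       -0.02795309]), 'effort': array([ 1.54043883e-03, -4.12476075e+01, -2.31976193e+01,  7.29674287e-02,
        4.58948000e-02, -1.24849171e-04]), 'ee_pos': array([172.39281523, 548.03270106, 213.12066258]), 'ee_rot': array([-1.79898665e+02, -8.08570385e-04,  1.62536414e+02]), 'force': array([ 0.10060517, -0.49432264,  0.08089818]), 'torque': array([-0.02384921,  0.00179606, -0.0605627 ]), 'gripper_width': 91.23808681191973}
side 52.99965802730757 322.6806773814902 206.26209781419618 [[-0.955, -0.223, 0.195, 376.65], [-0.296, 0.745, -0.597, 514.293], [-0.012, -0.628, -0.778, 887.642], [0.0, 0.0, 0.0, 1.0]]
top 57.40872104304406 324.7170761254963 197.14622487277572 [[-0.064, -0.974, 0.217, 329.677], [-0.998, 0.063, -0.011, -71.723], [-0.003, -0.218, -0.976, 1202.332], [0.0, 0.0, 0.0, 1.0]]
```

View pics/side0.png

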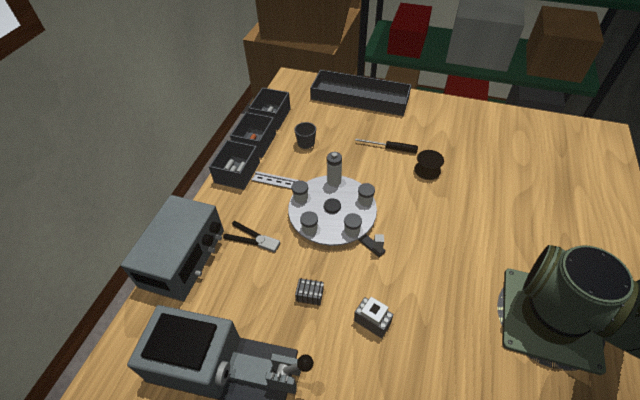

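View pics/top0.png

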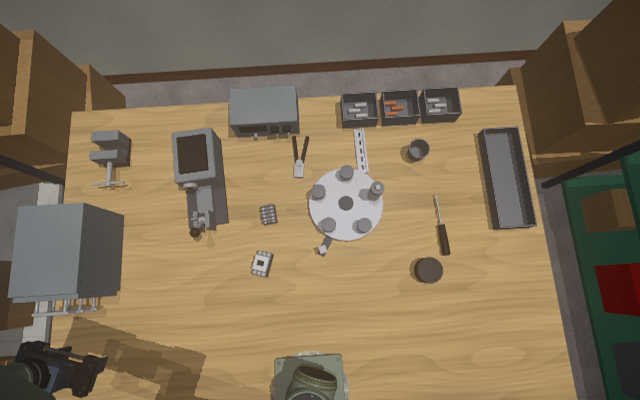

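The side view shows the lever's ball at about (305,362), the hub at (332,206), the tall jar's knob at (334,155) and the pointer at (378,243). In the top view they are at: ball (196,231), hub (346,203), tall jar (377,187), pointer (323,250). Next I'll zoom in and triangulate.

```bash
cat > h.py <<'E'
import numpy as np,cv2
from workcell import telemetry, grab_frame
def ray(f,u,v):
    fl=f["color"].shape[0]/2/np.tan(np.radians(f["vertical_fov"])/2)
    P=np.array(f["pose"]); d=P[:3,:3]@np.array([(u-f["cx"])/fl,(v-f["cy"])/fl,1.]); return P[:3,3],d/np.linalg.norm(d)
def onz(f,u,v,z):
    o,d=ray(f,u,v); return o+d*(z-o[2])/d[2]
def tri(f1,p1,f2,p2):
    A=np.zeros((3,3));b=np.zeros(3);R=[ray(f1,*p1),ray(f2,*p2)]
    for o,d in R:
        M=np.eye(3)-np.outer(d,d);A+=M;b+=M@o
    x=np.linalg.solve(A,b); return x,[np.linalg.norm((np.eye(3)-np.outer(d,d))@(x-o)) for o,d in R]
def proj(f,X):
    fl=f["color"].shape[0]/2/np.tan(np.radians(f["vertical_fov"])/2)
    P=np.array(f["pose"]);c=P[:3,:3].T@(np.array(X)-P[:3,3]);return c[:2]/c[2]*fl+[f["cx"],f["cy"]]
def crop(f,x0,y0,x1,y1,k,name):
    cv2.imwrite(name,cv2.resize(f["color"][y0:y1,x0:x1],None,fx=k,fy=k,interpolation=cv2.INTER_CUBIC))
E
python3 - <<'E'
from h import *
import pickle
S=grab_frame("side");T=grab_frame("top");pickle.dump((S,T),open("f0.pkl","wb"))
a=cv2.resize(S["color"][300:400,130:330],None,fx=4,fy=4,interpolation=2);b=cv2.resize(T["color"][120:245,165:240],None,fx=4,fy=4,interpolation=2)
c=np.zeros((500,800,3),np.uint8);c[:400,:800]=a;cv2.imwrite("pics/a.png",c[:400]);
cv2.imwrite("pics/b.png",b)
crop(S,280,145,400,265,5,"pics/c.png");crop(T,300,155,395,260,5,"pics/d.png")
E
```

```text
(no output)
```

View pics/a.png

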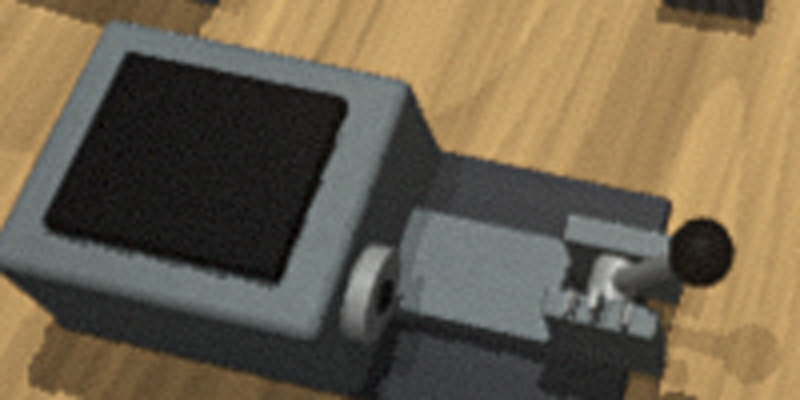

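View pics/b.png

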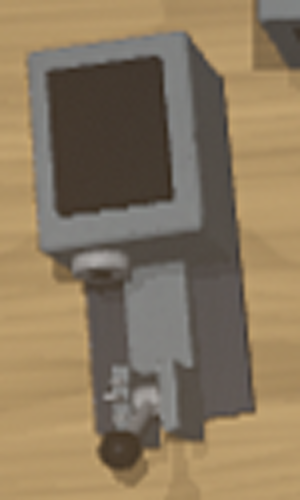

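View pics/c.png

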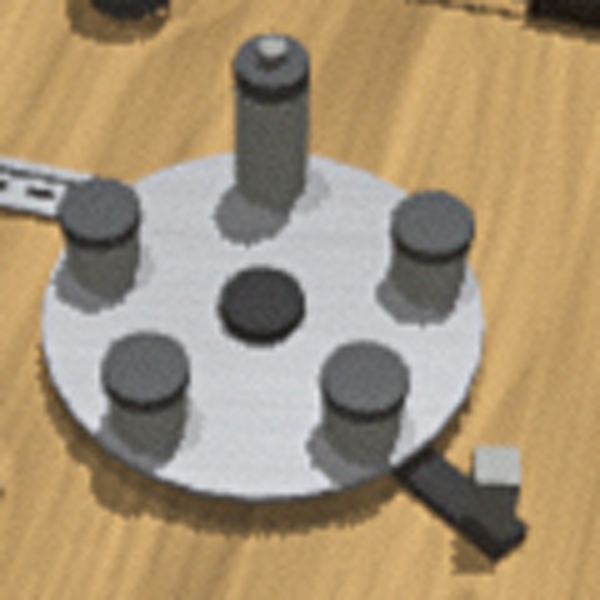

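View pics/d.png

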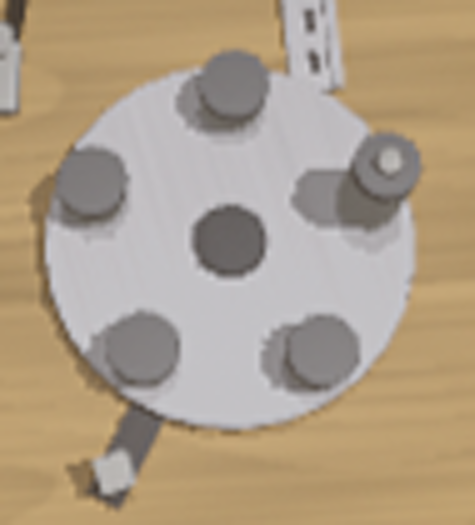

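Run:
```python
from h import *
import pickle
S,T=pickle.load(open("f0.pkl","rb"))
q=lambda x,y,k,x0,y0:((x+.5)/k-.5+x0,(y+.5)/k-.5+y0)
np.set_printoptions(precision=1,suppress=True)
a=lambda x,y:q(x,y,4,130,300); b=lambda x,y:q(x,y,4,165,120); c=lambda x,y:q(x,y,5,280,145); d=lambda x,y:q(x,y,5,300,155)
print("ball",*tri(S,a(701,250),T,b(121,449)))
print("hub",*tri(S,c(262,299),T,d(229,239)),onz(S,*c(262,299),40),onz(T,*d(229,239),40))
print("knob",*tri(S,c(271,47),T,d(389,160)),onz(T,*d(389,160),136),onz(S,*c(271,47),136))
print("lid",onz(S,*c(271,68),128),onz(T,*d(387,166),128))
for p in [(101,210),(433,223),(146,368),(365,375)]: print("short S",onz(S,*c(*p),76))
for p in [(234,86),(93,182),(143,348),(322,350)]: print("short T",onz(T,*d(*p),76))
print("tip",*tri(S,c(497,463),T,d(114,472)))
print("arm end T",onz(T,*d(116,500),10))
print("body corners T z122")
for p in [(29,50),(187,33),(42,250),(203,236)]: print(onz(T,*b(*p),122))
print("body S")
for p in [(110,22),(405,85),(0,245),(318,338)]: print(onz(S,*a(*p),122))
print("cheek S z82")
for p in [(567,218),(668,238),(548,290),(660,315)]: print(onz(S,*a(*p),82))
# tray ellipse by mask T
for n,f,pl in(("S",S,1),("T",T,1)):
    hsv=cv2.cvtColor(f["color"],cv2.COLOR_BGR2HSV)
    m=((hsv[...,1]<40)&(hsv[...,2]>120)).astype(np.uint8)*255
    m=cv2.morphologyEx(m,cv2.MORPH_OPEN,np.ones((3,3)))
    cs,_=cv2.findContours(m,0,1); hb=proj(f,[0,0,0])
    for k in sorted(cs,key=cv2.contourArea)[-3:]:
        h=cv2.convexHull(k)[:,0]; P=np.array([onz(f,*p,28)[:2] for p in h]); 
        (cc,r)=cv2.minEnclosingCircle(P.astype(np.float32)); print(n,cv2.contourArea(k),cc,r,cv2.boundingRect(k))
```

```text
ball [486.2 299.9 144.4] [np.float64(0.024765602012502424), np.float64(0.02476560201254805)]
hub [ 566.8 -150.8   39.1] [np.float64(0.1143306652783031), np.float64(0.11433066527839414)] [ 566.4 -150.1   40. ] [ 566.7 -150.7   40. ]
knob [ 589.5 -244.   136.1] [np.float64(0.12824220282610854), np.float64(0.12824220282611867)] [ 589.3 -244.   136. ] [ 589.6 -244.1  136. ]
lid [ 587.3 -236.5  128. ] [ 587.6 -243.7  128. ]
short S [ 659.5 -156.6   76. ]
short S [ 485.2 -198.8   76. ]
short S [602.1 -61.6  76. ]
short S [494.5 -89.2  76. ]
short T [ 659.1 -159.1   76. ]
short T [601.7 -65.   76. ]
short T [493.8 -89.7  76. ]
short T [ 485.4 -200.6   76. ]
tip [419.9 -66.9  59.9] [np.float64(0.14063131129254802), np.float64(0.14063131129245043)]
arm end T [405.7 -66.8  10. ]
body corners T z122
[811.3 384.7 122. ]
[817.6 260.1 122. ]
[646.7 370.3 122. ]
[649.9 247.2 122. ]
body S
[817.3 273.7 122. ]
[657.  260.3 122. ]
[805.7 387.7 122. ]
[642.9 381.2 122. ]
cheek S z82
[564.2 286.7  82. ]
[512.8 281.2  82. ]
[560.2 321.6  82. ]
[504.3 316.6  82. ]
S 773.0 (603.1502685546875, 304.7735290527344) 44.15528106689453 (234, 354, 38, 30)
S 2972.5 (566.42236328125, -150.69215393066406) 121.85888671875 (288, 176, 89, 69)
S 3066.5 (949.0972290039062, 55.74441146850586) 133.04444885253906 (123, 196, 90, 82)
T 2998.0 (960.1088256835938, 76.37007141113281) 171.63430786132812 (229, 73, 85, 51)
T 4354.5 (638.064697265625, -168.78341674804688) 194.3909454345703 (309, 129, 75, 112)
T 5270.5 (521.057373046875, 786.93603515625) 194.37074279785156 (14, 183, 69, 112)
```

Both views agree:
- Axis is at (566.5, −150.6). The tall jar is at −76.3°, which fits the 72° spacing of the short jars. The pointer tip is at r = 169 and 150.3°.
- The turntable needs about −133° (clockwise).
- Front place is about (484, −103.5).
- The ball is at (486, 300, 144), which puts the lever at about −33°. The crimper's yaw is about 4.8° and the hinge is about (537, 303).

I'll turn the tool first so the jaws lie along the hinge axis.

>>> drive_tool:
  moves:
    - {"claw": -1,"dx": 0,"dy": 0,"dz": 0,"yaw": -0.9}
    - {"claw": -1,"dx": 0,"dy": 0,"dz": 0,"yaw": -0.9}
    - {"claw": -1,"dx": 0,"dy": 0,"dz": 0,"yaw": -0.8}
  grip_force: 8

```text
time_s: 0.57
ee_pos: [172.3, 547.8, 212.6]
ee_rot: [-179.9, -0.1, -174.4]
force: [-0.7, -0.1, -0.8]
gripper_width: 91.2
```

```bash
cat >> h.py <<'E'
from scipy.spatial.transform import Rotation as Ro
def delta(t,yaw=None):
    s=telemetry.state(); R=Ro.from_euler('xyz',s["ee_rot"],degrees=True).as_matrix()
    d=R.T@(np.array(t)-s["ee_pos"])/20
    print("t",s["time_s"],"ee",np.round(s["ee_pos"],1),"rot",np.round(s["ee_rot"],1),"F",np.round(s["force"],1),"w",round(s["gripper_width"],1),"q",np.round(s["qpos"],0))
    print("units",np.round(d,2), "" if yaw is None else np.round(-(((yaw-s["ee_rot"][2]+180)%360)-180)/np.degrees(.15),2))
E
python3 -c "
from h import *
delta([486.2,299.9,190],184.8)"
```

```text
t 0.575 ee [172.3 547.8 212.6] rot [-1.799e+02 -1.000e-01 -1.744e+02] F [-0.7 -0.1 -0.8] w 91.2 q [ 71.  18.  90.   0.  72. -24.]
units [-14.41 -13.86   1.15] 0.09
```

>>> drive_tool:
  moves:
    - {"claw": -1,"dx": -1,"dy": -1,"dz": 0,"yaw": 0.09}
    - {"claw": -1,"dx": -1,"dy": -1,"dz": 0,"yaw": 0}
    - {"claw": -1,"dx": -1,"dy": -1,"dz": 0,"yaw": 0}
    - {"claw": -1,"dx": -1,"dy": -1,"dz": 0,"yaw": 0}
    - {"claw": -1,"dx": -1,"dy": -1,"dz": 0,"yaw": 0}

```text
time_s: 1.2
ee_pos: [282.0, 455.1, 211.4]
ee_rot: [-179.8, -0.1, -174.9]
force: [1.0, -0.5, -0.3]
gripper_width: 91.6
```

>>> drive_tool:
  moves:
    - {"claw": -1,"dx": -1,"dy": -1,"dz": 0,"yaw": 0}
    - {"claw": -1,"dx": -1,"dy": -1,"dz": 0,"yaw": 0}
    - {"claw": -1,"dx": -1,"dy": -1,"dz": 0,"yaw": 0}
    - {"claw": -1,"dx": -1,"dy": -1,"dz": 0,"yaw": 0}

```text
time_s: 1.7
ee_pos: [371.2, 379.5, 210.9]
ee_rot: [-179.7, -0.2, -174.9]
force: [0.4, 0.3, 0.4]
gripper_width: 90.5
```

```bash
python3 -c "
from h import *
delta([486.2,299.9,190],184.8)"
```

```text
t 1.7 ee [371.2 379.5 210.9] rot [-179.7   -0.2 -174.9] F [0.4 0.3 0.4] w 90.5 q [ 44.  15.  95.  -0.  70. -51.]
units [-5.38 -4.47  1.05] 0.03
```

>>> drive_tool:
  moves:
    - {"claw": -1,"dx": -1,"dy": -0.9,"dz": 0.2,"yaw": 0}
    - {"claw": -1,"dx": -1,"dy": -0.9,"dz": 0.2,"yaw": 0}
    - {"claw": -1,"dx": -1,"dy": -0.9,"dz": 0.2,"yaw": 0}
    - {"claw": -1,"dx": -1,"dy": -0.9,"dz": 0.2,"yaw": 0}
    - {"claw": -1,"dx": -1,"dy": -0.7,"dz": 0.2,"yaw": 0}

```text
time_s: 2.33
ee_pos: [481.5, 299.0, 189.9]
ee_rot: [-179.7, -0.2, -175.0]
force: [1.1, -0.2, -0.5]
gripper_width: 91.1
```

```bash
python3 -c "
from h import *
delta([486.2,299.9,190],184.8)
S=grab_frame('side');T=grab_frame('top')
crop(S,230,260,380,400,4,'pics/e.png')
crop(T,140,120,290,260,4,'pics/f.png')"
```

```text
t 2.325 ee [481.5 299.  189.9] rot [-179.7   -0.2 -175. ] F [ 1.1 -0.2 -0.5] w 91.1 q [ 31.  19.  93.  -0.  69. -64.]
units [-0.24  0.02 -0.  ] 0.03
```

View pics/e.png

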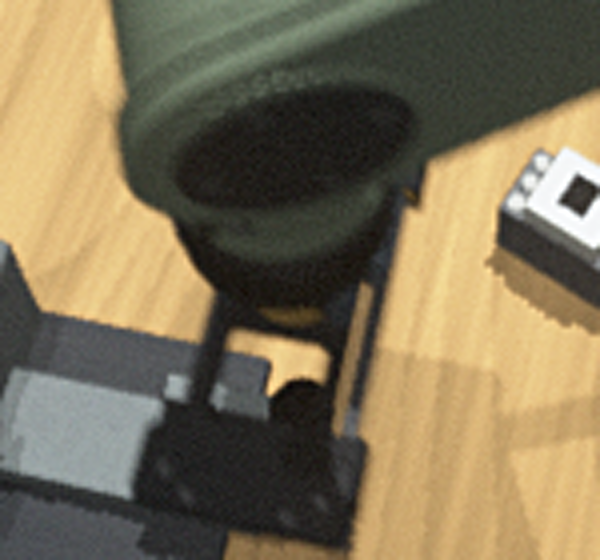

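The ball lies below and between the fingers at crop (300,405), so I'll go down on it.

>>> drive_tool:
  moves:
    - {"claw": -1,"dx": -0.24,"dy": 0,"dz": 0.7,"yaw": 0}
    - {"claw": -1,"dx": 0,"dy": 0,"dz": 0.9,"yaw": 0}
    - {"claw": -1,"dx": 0,"dy": 0,"dz": 0.9,"yaw": 0}
    - {"claw": -1,"dx": 0,"dy": 0,"dz": 0.7,"yaw": 0}

```text
time_s: 2.92
ee_pos: [485.1, 300.4, 122.2]
ee_rot: [-179.7, -0.3, -175.0]
force: [0.2, 0.5, 0.2]
gripper_width: 91.4
```

```bash
python3 -c "
from h import *
delta([486.2,299.9,125],184.8)"
```

```text
t 2.925 ee [485.1 300.4 122.2] rot [-179.7   -0.3 -175. ] F [0.2 0.5 0.2] w 91.4 q [ 31.  22.  98.  -0.  60. -64.]
units [-0.05 -0.03 -0.14] 0.03
```

>>> drive_tool:
  moves:
    - {"claw": 1,"dx": 0,"dy": 0,"dz": -0.1,"yaw": 0}
    - {"claw": 1,"dx": 0,"dy": 0,"dz": 0,"yaw": 0}
    - {"claw": 1,"dx": 0,"dy": 0,"dz": 0,"yaw": 0}
    - {"claw": 1,"dx": 0,"dy": 0,"dz": 0,"yaw": 0}
  grip_force: 8

```text
time_s: 3.42
ee_pos: [484.6, 301.2, 124.3]
ee_rot: [-179.7, -0.3, -174.9]
force: [-0.2, -0.7, -0.2]
gripper_width: 54.2
```

>>> drive_tool:
  moves:
    - {"claw": 1,"dx": 0,"dy": 0,"dz": 0,"yaw": 0}
    - {"claw": 1,"dx": 0,"dy": 0,"dz": 0,"yaw": 0}
    - {"claw": 1,"dx": 0,"dy": 0,"dz": 0,"yaw": 0}
    - {"claw": 1,"dx": 0,"dy": 0,"dz": 0,"yaw": 0}

```text
time_s: 3.92
ee_pos: [484.9, 301.8, 125.0]
ee_rot: [-179.8, -0.2, -174.9]
force: [-0.0, 0.3, 0.2]
gripper_width: 29.7
```

>>> drive_tool:
  moves:
    - {"claw": 1,"dx": -0.67,"dy": 0,"dz": -0.37,"yaw": 0}
    - {"claw": 1,"dx": -0.62,"dy": 0,"dz": -0.22,"yaw": 0}
    - {"claw": 1,"dx": -0.65,"dy": 0,"dz": -0.14,"yaw": 0}
    - {"claw": 1,"dx": -0.5,"dy": 0,"dz": -0.05,"yaw": 0}

```text
time_s: 4.42
ee_pos: [533.1, 305.9, 139.3]
ee_rot: [-179.8, -0.5, -174.9]
force: [-1.7, 1.8, -3.2]
gripper_width: 29.1
```

```bash
python3 -c "
from h import *
delta([537,304.5,141],184.8)
S=grab_frame('side');T=grab_frame('top')
crop(S,230,280,350,400,5,'pics/g.png')
crop(T,140,150,260,250,5,'pics/i.png')"
```

```text
t 4.425 ee [533.1 305.9 139.3] rot [-179.8   -0.5 -174.9] F [-1.7  1.8 -3.2] w 29.1 q [ 29.  25.  90.  -0.  65. -66.]
units [-0.19 -0.09 -0.09] 0.04
```

View pics/g.png

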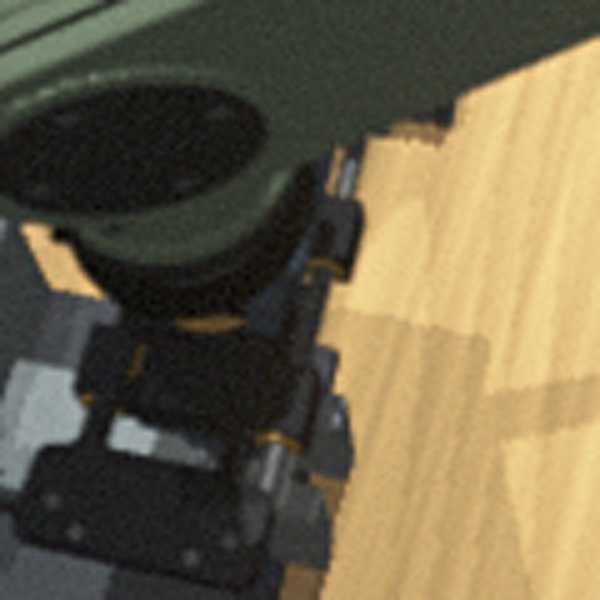

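View pics/i.png

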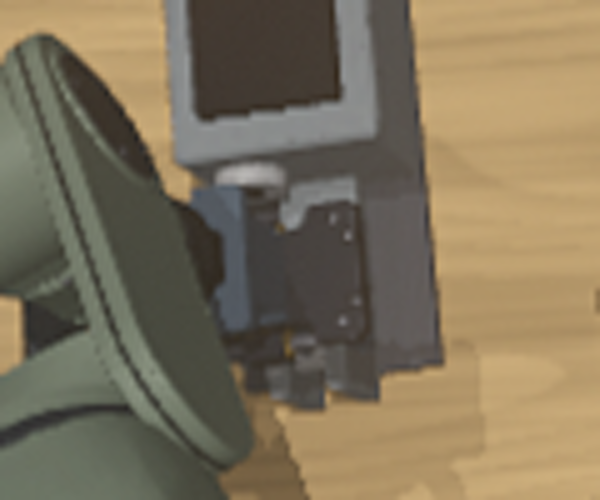

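The lever has been swung most of the way. I'll release, lift, and move clear towards −y (the carousel's direction) to check.

>>> drive_tool:
  moves:
    - {"claw": -1,"dx": 0,"dy": 0,"dz": 0,"yaw": 0}
    - {"claw": -1,"dx": 0,"dy": 0,"dz": 0,"yaw": 0}
    - {"claw": -1,"dx": 0,"dy": 0,"dz": 0,"yaw": 0}
    - {"claw": -1,"dx": 0,"dy": 0,"dz": -0.2,"yaw": 0}

```text
time_s: 5.03
ee_pos: [533.9, 305.4, 143.5]
ee_rot: [-179.7, -0.4, -174.9]
force: [-1.1, -0.6, -0.7]
gripper_width: 66.7
```

>>> drive_tool:
  moves:
    - {"claw": -1,"dx": 0,"dy": 0,"dz": -0.8,"yaw": 0}
    - {"claw": -1,"dx": 0,"dy": 0,"dz": -1,"yaw": 0}
    - {"claw": -1,"dx": 0,"dy": 0,"dz": -1,"yaw": 0}
    - {"claw": -1,"dx": 0.5,"dy": -1,"dz": -0.2,"yaw": 0}
    - {"claw": -1,"dx": 1,"dy": -1,"dz": 0,"yaw": 0}

```text
time_s: 5.65
ee_pos: [508.1, 262.2, 209.7]
ee_rot: [-179.7, -0.1, -174.8]
force: [-0.1, -0.1, -0.7]
gripper_width: 91.2
```

>>> drive_tool:
  moves:
    - {"claw": -1,"dx": 1,"dy": -1,"dz": 0,"yaw": 0}
    - {"claw": -1,"dx": 1,"dy": -1,"dz": 0,"yaw": 0}
    - {"claw": -1,"dx": 1,"dy": -1,"dz": 0,"yaw": 0}
    - {"claw": -1,"dx": 1,"dy": -1,"dz": 0,"yaw": 0}
    - {"claw": -1,"dx": 1,"dy": -1,"dz": 0,"yaw": 0}

```text
time_s: 6.28
ee_pos: [409.0, 143.3, 210.4]
ee_rot: [-179.5, -0.3, -174.9]
force: [0.3, 0.5, 0.3]
gripper_width: 91.1
```

```bash
python3 -c "
from h import *
delta([537,304.5,141],184.8)
S=grab_frame('side');T=grab_frame('top')
import pickle;pickle.dump((S,T),open('f1.pkl','wb'))
crop(S,225,300,345,400,6,'pics/j.png')
crop(T,160,160,260,250,6,'pics/k.png')"
```

```text
t 6.275 ee [409.  143.3 210.4] rot [-179.5   -0.3 -174.9] F [0.3 0.5 0.3] w 91.1 q [ 18.   6. 107.  -0.  68. -77.]
units [-7.12  7.48  3.36] 0.04
```

View pics/j.png

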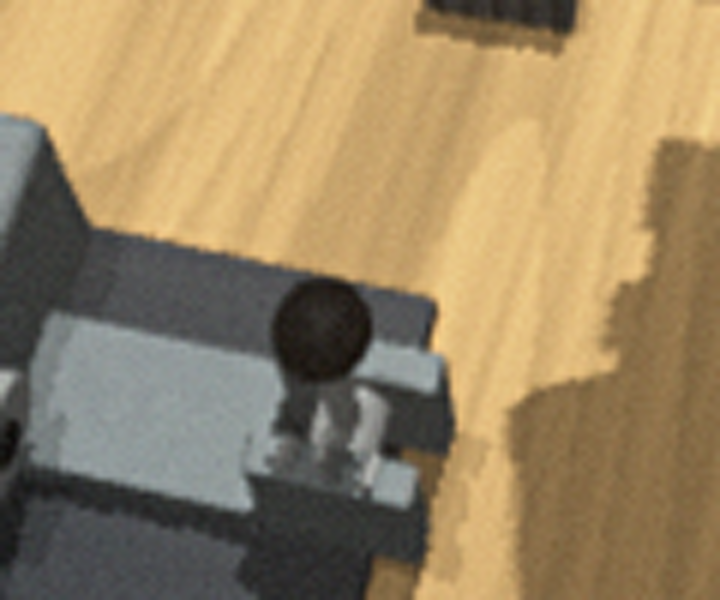

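View pics/k.png

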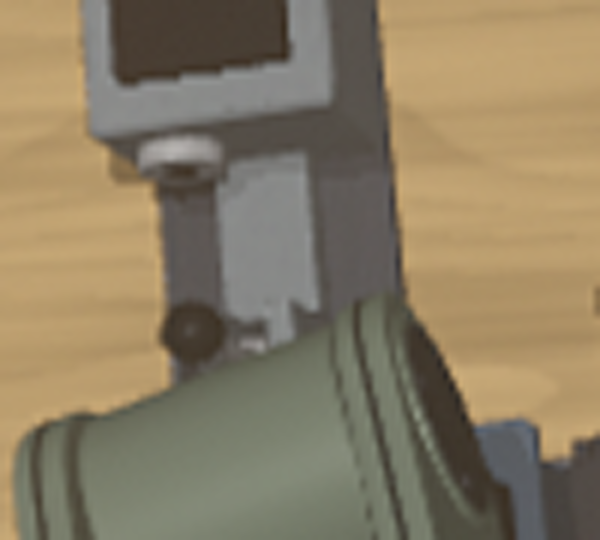

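Run:
```python
from h import *
import pickle
np.set_printoptions(precision=1,suppress=True)
S,T=pickle.load(open("f1.pkl","rb"));S0,T0=pickle.load(open("f0.pkl","rb"))
def ball(f,x0,y0,x1,y1,th):
    g=cv2.cvtColor(f["color"],cv2.COLOR_BGR2GRAY)[y0:y1,x0:x1]
    g=cv2.resize(g,None,fx=6,fy=6,interpolation=2); m=(g<th).astype(np.uint8)*255
    m=cv2.morphologyEx(m,cv2.MORPH_OPEN,cv2.getStructuringElement(2,(31,31)))
    cs,_=cv2.findContours(m,0,1);k=max(cs,key=cv2.contourArea);(c,r)=cv2.minEnclosingCircle(k);el=cv2.fitEllipse(k)
    print(c,r/6,el); return ((el[0][0]+.5)/6-.5+x0,(el[0][1]+.5)/6-.5+y0)
for s,t,bs,bt in((S0,T0,(290,350,320,376),(185,222,206,242)),(S,T,(265,343,295,366),(183,206,203,225))):
    for th in(40,50):
        p=ball(s,*bs,th);
        for tt in (65,75):
            q=ball(t,*bt,tt); print(p,q,*tri(s,p,t,q))
a=lambda x,y:((x+.5)/6-.5+225,(y+.5)/6-.5+300)
b=lambda x,y:((x+.5)/6-.5+160,(y+.5)/6-.5+160)
print("hand",tri(S,a(322.5,330),T,b(193,331)))
print("near cheek z82",onz(S,*a(248,468),82),onz(S,*a(417,505),82),onz(S,*a(417,468),82),"far",onz(S,*a(445,360),82),onz(S,*a(440,392),82))
print("body front top edge T",onz(T,*b(90,135),122),onz(T,*b(331,105),122))
```

```text
(90.8635482788086, 82.7762222290039) 8.003607432047525 ((90.06416320800781, 87.2494888305664), (78.0443115234375, 95.96137237548828), 86.43214416503906)Traceback (most recent call last):
  File "<stdin>", line 15, in <module>
  File "<stdin>", line 9, in ball
ValueError: max() iterable argument is empty
```

Run:
```python
from h import *
import pickle
np.set_printoptions(precision=1,suppress=True)
S,T=pickle.load(open("f1.pkl","rb"));S0,T0=pickle.load(open("f0.pkl","rb"))
def ball(f,x0,y0,x1,y1,th):
    g=cv2.cvtColor(f["color"],cv2.COLOR_BGR2GRAY)[y0:y1,x0:x1]
    g=cv2.resize(g,None,fx=6,fy=6,interpolation=2); m=(g<th).astype(np.uint8)*255
    m=cv2.morphologyEx(m,cv2.MORPH_OPEN,cv2.getStructuringElement(2,(21,21)))
    cs,_=cv2.findContours(m,0,1)
    if not cs: print("none",g.min());return None
    k=max(cs,key=cv2.contourArea);(c,r)=cv2.minEnclosingCircle(k);el=cv2.fitEllipse(k)
    print(th,"circ",np.round(c,1),round(r/6,1),"ell",np.round(el[0],1),np.round(np.array(el[1])/12,1)); return ((el[0][0]+.5)/6-.5+x0,(el[0][1]+.5)/6-.5+y0)
for s,t,bs,bt in((S0,T0,(290,350,320,376),(185,222,206,242)),(S,T,(265,343,295,366),(183,206,203,225))):
    for th,tt in((35,70),(45,80)):
        p=ball(s,*bs,th);q=ball(t,*bt,tt)
        if p and q: print(np.round(p,1),np.round(q,1),*tri(s,p,t,q))
a=lambda x,y:((x+.5)/6-.5+225,(y+.5)/6-.5+300)
b=lambda x,y:((x+.5)/6-.5+160,(y+.5)/6-.5+160)
print("hand",tri(S,a(322.5,330),T,b(193,331)))
print("near cheek z82",onz(S,*a(248,468),82),onz(S,*a(417,505),82),onz(S,*a(417,468),82),"far",onz(S,*a(445,360),82),onz(S,*a(440,392),82))
print("body front top edge T",onz(T,*b(90,135),122),onz(T,*b(331,105),122))
```

```text
35 circ [89.  79.8] 7.9 ell [89.  84.3] [7.  7.5]
70 circ [62.1 61.4] 5.2 ell [63.3 62. ] [4.5 4.7]
[304.4 363.6] [195.1 231.9] [486.9 301.1 138.8] [np.float64(0.03500085328373163), np.float64(0.035000853283612944)]
45 circ [87.5 79.5] 8.6 ell [90.4 79.7] [7.6 8.3]
80 circ [64.5 60. ] 5.8 ell [62.2 61. ] [4.8 5.5]
[304.6 362.9] [195.  231.8] [486.7 300.6 141.9] [np.float64(0.20626205042876866), np.float64(0.2062620504287512)]
35 circ [77. 92.] 6.6 ell [ 75. 100.] [3.3 6.9]
70 circ [55.5 57.5] 5.4 ell [58.8 57. ] [4.5 5.2]
[277.1 359.2] [192.4 215.1] [536.9 309.  141.3] [np.float64(0.01603436779803401), np.float64(0.01603436779808179)]
45 circ [81.9 73.4] 8.9 ell [81.2 72.8] [7.8 8.7]
80 circ [56.3 58.6] 6.1 ell [57.  57.1] [5.3 5.7]
[278.1 354.7] [192.1 215.1] [534.6 304.9 155.5] [np.float64(0.43121080990983424), np.float64(0.4312108099099113)]
hand (array([534.6, 305.1, 157.4]), [np.float64(0.2587332283101591), np.float64(0.25873322830999274)])
near cheek z82 [557.6 331.4  82. ] [502.  326.1  82. ] [505.8 315.5  82. ] far [508.5 280.8  82. ] [506.6 291.   82. ]
body front top edge T [646.9 372.  122. ] [654.9 249.1 122. ]
```

The ball is now near (534.6, 305), and the hinge estimates cluster around x ≈ 532–535. I'll move the arm out of the view for a precise check, staying off the carousel.

>>> drive_tool:
  moves:
    - {"claw": -1,"dx": 0,"dy": -1,"dz": -0.2,"yaw": 0}
    - {"claw": -1,"dx": 0,"dy": -1,"dz": -0.2,"yaw": 0}
    - {"claw": -1,"dx": 0,"dy": -1,"dz": -0.2,"yaw": 0}
    - {"claw": -1,"dx": 0,"dy": -1,"dz": 0,"yaw": 0}
    - {"claw": -1,"dx": 0,"dy": -1,"dz": 0,"yaw": 0}

```text
time_s: 7.0
ee_pos: [415.7, 39.7, 223.9]
ee_rot: [-179.5, -0.3, -174.9]
force: [-0.3, 0.3, 0.1]
gripper_width: 91.5
```

>>> drive_tool:
  moves:
    - {"claw": -1,"dx": 0,"dy": -1,"dz": 0,"yaw": 0}
    - {"claw": -1,"dx": 0,"dy": -1,"dz": 0,"yaw": 0}
    - {"claw": -1,"dx": 0,"dy": -1,"dz": 0,"yaw": 0}
    - {"claw": -1,"dx": 0,"dy": -1,"dz": 0,"yaw": 0}
    - {"claw": -1,"dx": 0,"dy": -1,"dz": 0,"yaw": 0}

```text
time_s: 7.62
ee_pos: [424.2, -63.9, 224.6]
ee_rot: [-179.5, -0.2, -174.9]
force: [0.0, -0.2, 0.4]
gripper_width: 91.1
```

Run:
```python
from h import *
import pickle
delta([537,304.5,141],184.8)
out=[]
for n in('side','top'):
    fs=[grab_frame(n) for _ in range(6)]
    f=fs[0]; f["color"]=np.clip(np.mean([x["color"].astype(float) for x in fs],0),0,255).round().astype(np.uint8); out.append(f)
pickle.dump(out,open('f2.pkl','wb'))
S,T=out
crop(S,235,320,315,395,9,'pics/l.png')
crop(T,165,150,245,225,8,'pics/m.png')
```

```text
t 7.625 ee [424.2 -63.9 224.6] rot [-179.5   -0.2 -174.9] F [ 0.  -0.2  0.4] w 91.1 q [ -10.    5.  106.   -1.   70. -105.]
units [-7.26 17.89  4.  ] 0.03
```

View pics/l.png

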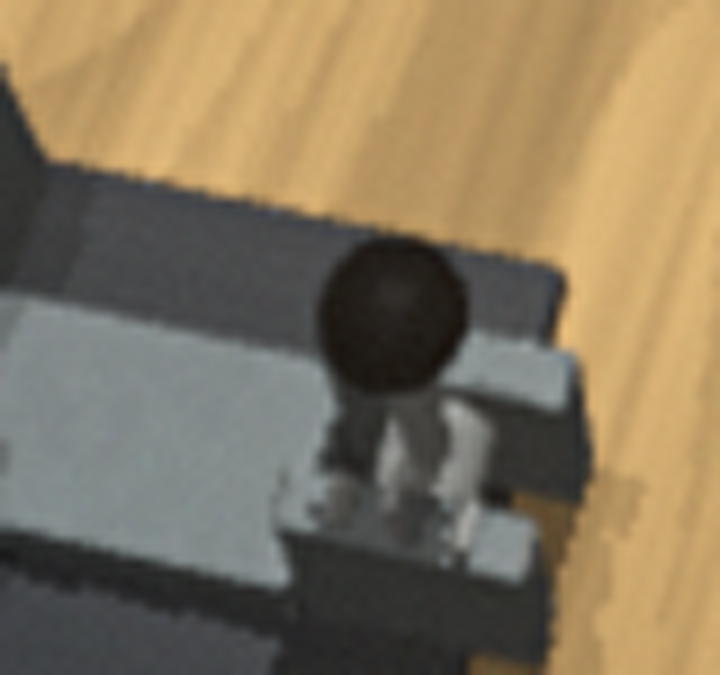

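View pics/m.png

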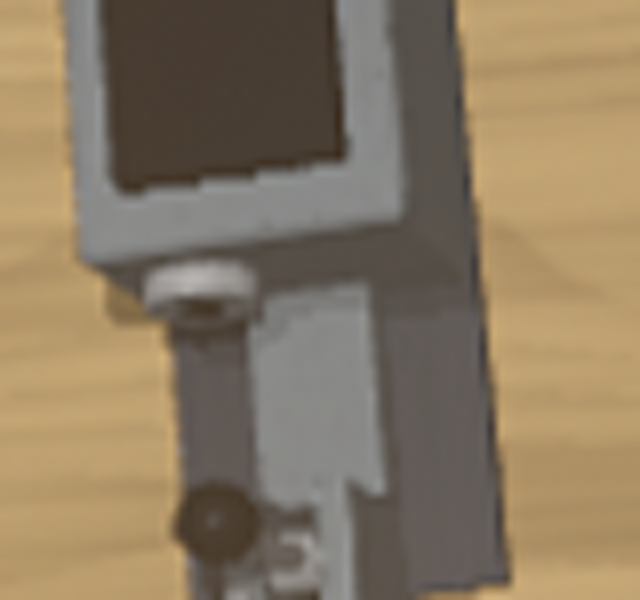

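Run:
```python
from h import *
import pickle
np.set_printoptions(precision=1,suppress=True)
S,T=pickle.load(open("f2.pkl","rb"))
a=lambda x,y:((x+.5)/9-.5+235,(y+.5)/9-.5+320)
b=lambda x,y:((x+.5)/8-.5+165,(y+.5)/8-.5+150)
B,e=tri(S,a(393,314),T,b(218,523));print("ball",B,e)
print("ball at z160:",onz(S,*a(393,314),160),onz(T,*b(218,523),160))
for n,p in dict(nRo=(522,582),nRi=(537,517),fRo=(577,352),fRi=(562,410),nLo=(288,540)).items(): print(n,onz(S,*a(*p),82))
crop(T,175,195,235,245,12,'pics/n.png')
```

```text
ball [534.5 304.9 157.4] [np.float64(0.1560120728592191), np.float64(0.15601207285917434)]
ball at z160: [534.1 305.7 160. ] [533.8 304.  160. ]
nRo [504.5 327.8  82. ]
nRi [505.9 314.4  82. ]
fRo [509.2 279.2  82. ]
fRi [508.2 291.9  82. ]
nLo [555.1 334.4  82. ]
```

View pics/n.png

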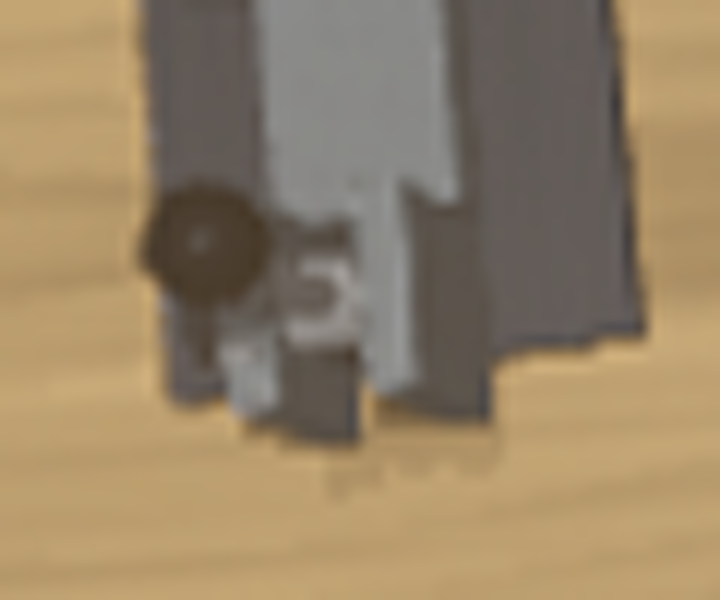

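Run:
```python
from h import *
import pickle
np.set_printoptions(precision=1,suppress=True)
S,T=pickle.load(open("f2.pkl","rb"))
b=lambda x,y:((x+.5)/12-.5+175,(y+.5)/12-.5+195)
for n,p in dict(nRo=(240,420),nRi=(277,407),fRi=(374,396),fRo=(413,385)).items(): print(n,onz(T,*b(*p),82))
# lever/hinge axis: ball xy at z160 vs hinge boss
print("boss z75",onz(T,*b(322,302),75))
print("ball",onz(T,*b(205,242),160))
for nm,h in (("531",531),("534",534),("537",537)):
    print(nm,"upright ball proj side",(proj(S,[h,305,160])-[235-.5,320-.5])*9-.5,"top",(proj(T,[h,305,160])-[175-.5,195-.5])*12-.5)
```

```text
nRo [502.7 323.   82. ]
nRi [505.5 313.5  82. ]
fRi [506.7 288.6  82. ]
fRo [509.  278.6  82. ]
boss z75 [533.4 304.6  75. ]
ball [534.5 304.5 160. ]
531 upright ball proj side [408.5 315.3] top [202.8 256.4]
534 upright ball proj side [394.5 310.9] top [203.  244.2]
537 upright ball proj side [380.5 306.5] top [203.2 232. ]
```

All checks agree. The ball, taken at z = 160, is at x ≈ 534.1 ± 0.5, and the hinge, from the cheek ends in both views and the boss, is at x ≈ 533.5–534.8. The lever is therefore within about 1° of upright. Next is the tall jar, gripping at TCP z = 87.

```bash
python3 -c "
from h import *
delta([589.5,-243.5,205],184.8)"
```

```text
t 8.225 ee [424.3 -62.8 224.7] rot [-179.5   -0.2 -174.9] F [0.  0.  0.2] w 91.2 q [ -10.    5.  106.   -1.   70. -104.]
units [-7.43 -9.73  1.04] 0.04
```

>>> drive_tool:
  moves:
    - {"claw": -1,"dx": -0.8,"dy": -1,"dz": 0,"yaw": 0}
    - {"claw": -1,"dx": -0.8,"dy": -1,"dz": 0,"yaw": 0}
    - {"claw": -1,"dx": -0.8,"dy": -1,"dz": 0,"yaw": 0}
    - {"claw": -1,"dx": -0.8,"dy": -1,"dz": 0,"yaw": 0}
    - {"claw": -1,"dx": -0.8,"dy": -1,"dz": 0,"yaw": 0}

```text
time_s: 8.85
ee_pos: [514.8, -155.6, 225.5]
ee_rot: [-179.5, -0.2, -174.7]
force: [0.1, 0.0, -0.1]
gripper_width: 91.2
```

>>> drive_tool:
  moves:
    - {"claw": -1,"dx": -0.8,"dy": -1,"dz": 0.1,"yaw": 0}
    - {"claw": -1,"dx": -0.8,"dy": -1,"dz": 0.1,"yaw": 0}
    - {"claw": -1,"dx": -0.8,"dy": -1,"dz": 0.1,"yaw": 0}
    - {"claw": -1,"dx": -0.8,"dy": -0.8,"dz": 0.1,"yaw": 0}

```text
time_s: 9.35
ee_pos: [588.3, -227.3, 217.2]
ee_rot: [-179.6, -0.2, -174.6]
force: [0.1, 0.0, -0.1]
gripper_width: 91.4
```

```bash
python3 -c "
from h import *
delta([589.5,-243.5,205],184.8)"
```

```text
t 9.35 ee [ 588.3 -227.3  217.2] rot [-179.6   -0.2 -174.6] F [ 0.1  0.  -0.1] w 91.4 q [ -22.   23.   82.   -1.   75. -117.]
units [ 0.01 -0.81  0.62] 0.06
```

>>> drive_tool:
  moves:
    - {"claw": -1,"dx": 0,"dy": -0.8,"dz": 0.3,"yaw": 0}
    - {"claw": -1,"dx": 0,"dy": 0,"dz": 0.3,"yaw": 0}
    - {"claw": -1,"dx": 0,"dy": 0,"dz": 0,"yaw": 0}

```text
time_s: 9.72
ee_pos: [589.0, -244.0, 203.1]
ee_rot: [-179.7, -0.4, -174.7]
force: [-0.7, 0.5, -0.1]
gripper_width: 91.3
```

```bash
python3 -c "
from h import *
delta([589.5,-243.5,87],184.8)
S=grab_frame('side');T=grab_frame('top')
crop(S,260,90,420,240,4,'pics/o.png')"
```

```text
t 9.725 ee [ 589.  -244.   203.1] rot [-179.7   -0.4 -174.7] F [-0.7  0.5 -0.1] w 91.3 q [ -23.   24.   82.   -0.   74. -118.]
units [-0.06  0.05  5.81] 0.06
```

View pics/o.png

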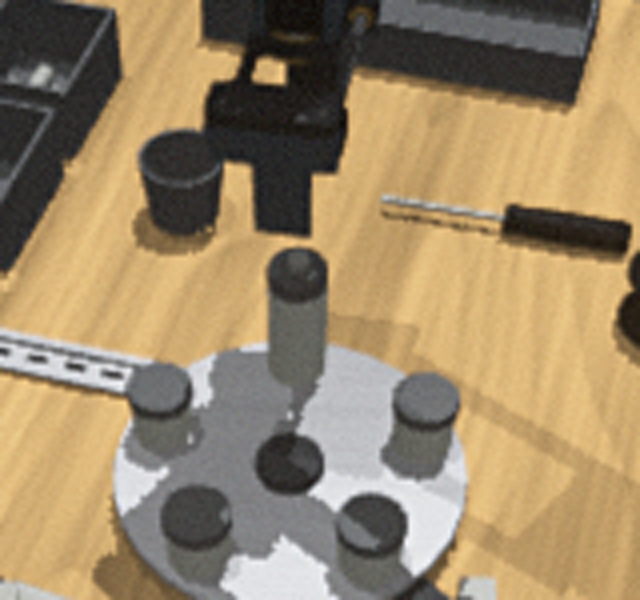

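The jar (crop (297,275)) stands below the open gripper with clear space around it. I'll descend 116 mm.

>>> drive_tool:
  moves:
    - {"claw": -1,"dx": 0,"dy": 0,"dz": 1,"yaw": 0}
    - {"claw": -1,"dx": 0,"dy": 0,"dz": 1,"yaw": 0}
    - {"claw": -1,"dx": 0,"dy": 0,"dz": 1,"yaw": 0}
    - {"claw": -1,"dx": 0,"dy": 0,"dz": 1,"yaw": 0}

```text
time_s: 10.32
ee_pos: [590.3, -243.3, 126.7]
ee_rot: [-179.4, 0.1, -174.5]
force: [-0.2, 0.2, -0.7]
gripper_width: 91.1
```

```bash
python3 -c "
from h import *
delta([589.5,-243.5,87],184.8)"
```

```text
t 10.325 ee [ 590.3 -243.3  126.7] rot [-1.794e+02  1.000e-01 -1.745e+02] F [-0.2  0.2 -0.7] w 91.1 q [ -23.   27.   88.   -1.   64. -118.]
units [0.05 0.01 1.99] 0.08
```

>>> drive_tool:
  moves:
    - {"claw": -1,"dx": 0,"dy": 0,"dz": 0.9,"yaw": 0}
    - {"claw": -1,"dx": 0,"dy": 0,"dz": 0.9,"yaw": 0}
    - {"claw": 1,"dx": 0,"dy": 0,"dz": 0,"yaw": 0}
    - {"claw": 1,"dx": 0,"dy": 0,"dz": 0,"yaw": 0}
  grip_force: 12

```text
time_s: 10.82
ee_pos: [589.9, -241.7, 91.2]
ee_rot: [-179.4, 0.2, -174.4]
force: [0.9, -0.2, -0.3]
gripper_width: 74.1
```

>>> drive_tool:
  moves:
    - {"claw": 1,"dx": 0,"dy": 0,"dz": 0,"yaw": 0}
    - {"claw": 1,"dx": 0,"dy": 0,"dz": 0,"yaw": 0}
    - {"claw": 1,"dx": 0,"dy": 0,"dz": 0,"yaw": 0}
    - {"claw": 1,"dx": 0,"dy": 0,"dz": 0,"yaw": 0}
    - {"claw": 1,"dx": 0,"dy": 0,"dz": 0,"yaw": 0}

```text
time_s: 11.45
ee_pos: [591.2, -242.8, 93.6]
ee_rot: [-179.2, 0.4, -174.4]
force: [0.4, -1.5, 0.2]
gripper_width: 41.9
```

```bash
python3 -c "
from h import *
delta([589.5,-243.5,87],184.8)"
```

```text
t 11.45 ee [ 591.2 -242.8   93.6] rot [-179.2    0.4 -174.4] F [ 0.4 -1.5  0.2] w 41.9 q [ -23.   29.   91.   -1.   59. -118.]
units [ 0.09 -0.02  0.33] 0.09
```

The jar is gripped (41.9 mm). I'll compute the arc steps of about 6° each.

```bash
cat > arc.py <<'E'
from h import *
import sys
A=np.array([566.5,-150.6]); end=150.3-360
def go(step=6,n=5):
    s=telemetry.state(); R=Ro.from_euler('xyz',s["ee_rot"],degrees=True).as_matrix()
    p=s["ee_pos"].copy(); v=p[:2]-A; th=np.degrees(np.arctan2(v[1],v[0])); 
    if th>0: th-=360
    print("t",s["time_s"],"r",round(np.linalg.norm(v),1),"th",round(th,1),"left",round(th-end,1),"z",p[2].round(1),"F",s["force"].round(1),"w",s["gripper_width"].round(1),"q",s["qpos"].round(0))
    for i in range(n):
        th=max(th-step,end); q=np.array([*(A+95*np.array([np.cos(np.radians(th)),np.sin(np.radians(th))])),p[2]+(89-p[2])/3])
        print(round(th,1),np.round(R.T@(q-p)/20,2)); p=q
go(*map(float,sys.argv[1:2]))
E
python3 arc.py 6
```

```text
Traceback (most recent call last):
  File "arc.py", line 12, in <module>
    go(*map(float,sys.argv[1:2]))
    ~~^^^^^^^^^^^^^^^^^^^^^^^^^^^
  File "arc.py", line 8, in go
    print("t",s["time_s"],"r",round(np.linalg.norm(v),1),"th",round(th,1),"left",round(th-end,1),"z",p[2].round(1),"F",s["force"].round(1),"w",s["gripper_width"].round(1),"q",s["qpos"].round(0))
                                                                                                                                               ^^^^^^^^^^^^^^^^^^^^^^^^
AttributeError: 'float' object has no attribute 'round'
```

```bash
sed -i 's/s\["gripper_width"\].round(1)/round(s["gripper_width"],1)/' arc.py; python3 arc.py 6
```

```text
t 11.45 r 95.4 th -75.0 left 134.7 z 93.6 F [ 0.4 -1.5  0.2] w 41.9 q [ -23.   29.   91.   -1.   59. -118.]
-81.0 [ 0.5  -0.03  0.07]
-87.0 [ 0.5  -0.    0.05]
-93.0 [0.5  0.05 0.03]
-99.0 [0.49 0.1  0.02]
-105.0 [0.47 0.15 0.01]
```

>>> drive_tool:
  moves:
    - {"claw": 1,"dx": 0.5,"dy": -0.03,"dz": 0.07,"yaw": 0}
    - {"claw": 1,"dx": 0.5,"dy": 0,"dz": 0.05,"yaw": 0}
    - {"claw": 1,"dx": 0.5,"dy": 0.05,"dz": 0.05,"yaw": 0}
    - {"claw": 1,"dx": 0.5,"dy": 0.1,"dz": 0.02,"yaw": 0}

```text
time_s: 11.95
ee_pos: [552.6, -244.0, 93.6]
ee_rot: [-179.2, 0.9, -174.5]
force: [0.9, 1.4, 3.4]
gripper_width: 42.1
```

```bash
python3 arc.py 6
```

```text
t 11.95 r 94.4 th -98.5 left 111.2 z 93.6 F [0.9 1.4 3.4] w 42.1 q [ -25.   26.   96.   -0.   57. -120.]
-104.5 [0.48 0.12 0.07]
-110.5 [0.46 0.19 0.04]
-116.5 [0.44 0.24 0.02]
-122.5 [0.41 0.29 0.01]
-128.5 [0.38 0.33 0.  ]
```

>>> drive_tool:
  moves:
    - {"claw": 1,"dx": 0.48,"dy": 0.12,"dz": 0,"yaw": 0}
    - {"claw": 1,"dx": 0.46,"dy": 0.19,"dz": 0,"yaw": 0}
    - {"claw": 1,"dx": 0.44,"dy": 0.24,"dz": 0,"yaw": 0}
    - {"claw": 1,"dx": 0.41,"dy": 0.29,"dz": 0,"yaw": 0}
    - {"claw": 1,"dx": 0.38,"dy": 0.33,"dz": 0,"yaw": 0}

```text
time_s: 12.58
ee_pos: [506.1, -221.5, 93.6]
ee_rot: [-179.4, 1.3, -174.6]
force: [4.8, 3.8, 4.0]
gripper_width: 41.8
```

```bash
python3 arc.py 6
```

```text
t 12.575 r 93.1 th -130.4 left 79.3 z 93.6 F [4.8 3.8 4. ] w 41.8 q [ -25.   22.  104.    0.   53. -120.]
-136.4 [0.4  0.31 0.06]
-142.4 [0.29 0.41 0.04]
-148.4 [0.24 0.43 0.02]
-154.4 [0.2  0.46 0.01]
-160.4 [0.15 0.48 0.01]
```

>>> drive_tool:
  moves:
    - {"claw": 1,"dx": 0.4,"dy": 0.31,"dz": 0,"yaw": 0}
    - {"claw": 1,"dx": 0.31,"dy": 0.4,"dz": 0,"yaw": 0}
    - {"claw": 1,"dx": 0.26,"dy": 0.43,"dz": 0,"yaw": 0}
    - {"claw": 1,"dx": 0.22,"dy": 0.45,"dz": 0,"yaw": 0}
    - {"claw": 1,"dx": 0.17,"dy": 0.47,"dz": 0,"yaw": 0}

```text
time_s: 13.2
ee_pos: [479.4, -181.1, 93.6]
ee_rot: [-179.2, 2.1, -174.7]
force: [5.3, 1.4, 1.8]
gripper_width: 42.1
```

```bash
python3 arc.py 6
```

```text
t 13.2 r 92.3 th -160.7 left 49.0 z 93.6 F [5.3 1.4 1.8] w 42.1 q [ -22.   18.  109.    0.   50. -118.]
-166.7 [0.23 0.46 0.06]
-172.7 [0.05 0.5  0.04]
-178.7 [-0.01  0.5   0.03]
-184.7 [-0.06  0.49  0.02]
-190.7 [-0.11  0.48  0.01]
```

>>> drive_tool:
  moves:
    - {"claw": 1,"dx": 0.2,"dy": 0.46,"dz": 0,"yaw": 0}
    - {"claw": 1,"dx": 0.07,"dy": 0.5,"dz": 0,"yaw": 0}
    - {"claw": 1,"dx": 0.02,"dy": 0.5,"dz": 0,"yaw": 0}
    - {"claw": 1,"dx": -0.04,"dy": 0.49,"dz": 0,"yaw": 0}
    - {"claw": 1,"dx": -0.09,"dy": 0.48,"dz": 0,"yaw": 0}

```text
time_s: 13.82
ee_pos: [475.8, -133.2, 93.6]
ee_rot: [-178.7, 2.7, -174.7]
force: [5.3, -2.1, 1.5]
gripper_width: 41.9
```

```bash
python3 arc.py 5
```

```text
t 13.825 r 92.3 th -190.8 left 18.9 z 93.6 F [ 5.3 -2.1  1.5] w 41.9 q [ -17.   16.  112.   -0.   48. -112.]
-195.8 [-0.    0.43  0.07]
-200.8 [-0.16  0.38  0.05]
-205.8 [-0.2   0.36  0.04]
-209.7 [-0.17  0.27  0.02]
-209.7 [0.   0.   0.02]
```

>>> drive_tool:
  moves:
    - {"claw": 1,"dx": -0.04,"dy": 0.4,"dz": 0,"yaw": 0}
    - {"claw": 1,"dx": -0.16,"dy": 0.37,"dz": 0,"yaw": 0}
    - {"claw": 1,"dx": -0.19,"dy": 0.33,"dz": 0,"yaw": 0}
    - {"claw": 1,"dx": -0.1,"dy": 0.18,"dz": 0,"yaw": 0}
    - {"claw": 1,"dx": 0,"dy": 0,"dz": 0,"yaw": 0}

```text
time_s: 14.45
ee_pos: [485.3, -106.1, 93.5]
ee_rot: [-178.5, 2.9, -174.5]
force: [3.5, -2.1, 3.4]
gripper_width: 41.7
```

```bash
python3 arc.py 5
python3 - <<'E'
from h import *
import pickle
out=[]
for n in('side','top'):
    fs=[grab_frame(n) for _ in range(4)]
    f=fs[0]; f["color"]=np.mean([x["color"].astype(float) for x in fs],0).round().astype(np.uint8); out.append(f)
pickle.dump(out,open('f3.pkl','wb'))
S,T=out
crop(S,275,145,395,265,5,'pics/p.png');crop(T,295,150,395,260,5,'pics/q.png')
E
```

```text
t 14.45 r 92.6 th -208.7 left 1.0 z 93.5 F [ 3.5 -2.1  3.4] w 41.7 q [ -13.   16.  112.   -1.   48. -108.]
-209.7 [0.05 0.14 0.07]
-209.7 [0.   0.   0.05]
-209.7 [0.   0.   0.03]
-209.7 [0.   0.   0.02]
-209.7 [0.   0.   0.01]
```

View pics/p.png

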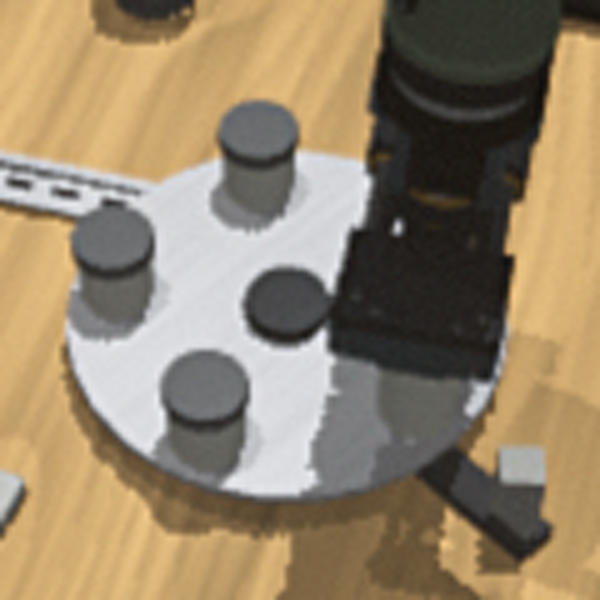

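View pics/q.png

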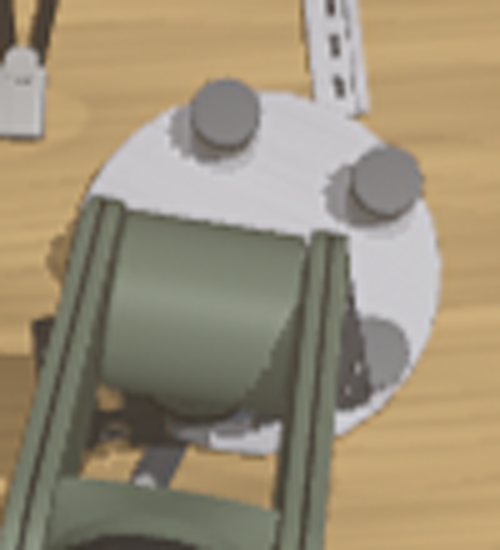

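Run:
```python
from h import *
import pickle
S,T=pickle.load(open("f3.pkl","rb"));A=np.array([566.5,-150.6])
cS=lambda x,y:((x+.5)/5-.5+275,(y+.5)/5-.5+145)
cT=lambda x,y:((x+.5)/5-.5+295,(y+.5)/5-.5+150)
def rep(n,P):
    v=P[:2]-A;th=np.degrees(np.arctan2(v[1],v[0]));k=round((th-150.3)/72);print(n,P.round(1),"r",np.linalg.norm(v).round(1),"th",th.round(1),"err",round(th-72*k-150.3,1))
for p in[(259,129),(113,237),(206,383)]:rep("S",onz(S,*cS(*p),76))
for p in[(225,115),(386,181)]:rep("T",onz(T,*cT(*p),76))
# same for f0 with circles via auto lid fit: reference pointer
rep("tip S",onz(S,*cS(522,465),60))
```

```text
S [ 608.1 -235.3   76. ] r 94.4 th -63.9 err 1.8
S [ 659.8 -136.3   76. ] r 94.4 th 8.7 err 2.4
S [582.1 -57.6  76. ] r 94.3 th 80.5 err 2.2
T [ 657.9 -137.1   76. ] r 92.4 th 8.4 err 2.1
T [ 607.7 -236.1   76. ] r 95.0 th -64.3 err 1.4
tip S [419.8 -65.6  60. ] r 169.5 th 149.9 err -0.4
```

The short jars show about 2° still to go clockwise, so a nudge of 3.4 mm along the tangent.

>>> drive_tool:
  moves:
    - {"claw": 1,"dx": -0.1,"dy": 0.14,"dz": 0,"yaw": 0}
    - {"claw": 1,"dx": 0,"dy": 0,"dz": 0,"yaw": 0}
    - {"claw": 1,"dx": 0,"dy": 0,"dz": 0,"yaw": 0}

```text
time_s: 15.22
ee_pos: [486.6, -103.6, 93.5]
ee_rot: [-178.5, 2.8, -174.6]
force: [3.5, -2.4, 2.7]
gripper_width: 42.0
```

```bash
cat > chk.py <<'E'
from h import *
import pickle,sys
delta([485,-103,93])
out=[]
for n in('side','top'):
    fs=[grab_frame(n) for _ in range(4)]
    f=fs[0]; f["color"]=np.mean([x["color"].astype(float) for x in fs],0).round().astype(np.uint8); out.append(f)
pickle.dump(out,open('f4.pkl','wb'))
S,T=out
a=cv2.resize(S["color"][155:260,280:400],None,fx=6,fy=6,interpolation=2)[:600]
cv2.imwrite(sys.argv[1],a[:600,:720])
crop(T,295,150,395,260,5,sys.argv[2])
E
python3 chk.py pics/r.png pics/s.png
```

```text
t 15.225 ee [ 486.6 -103.6   93.5] rot [-178.5    2.8 -174.6] F [ 3.5 -2.4  2.7] w 42.0 q [ -13.   17.  112.   -1.   48. -108.]
units [0.08 0.04 0.02]
```

View pics/r.png

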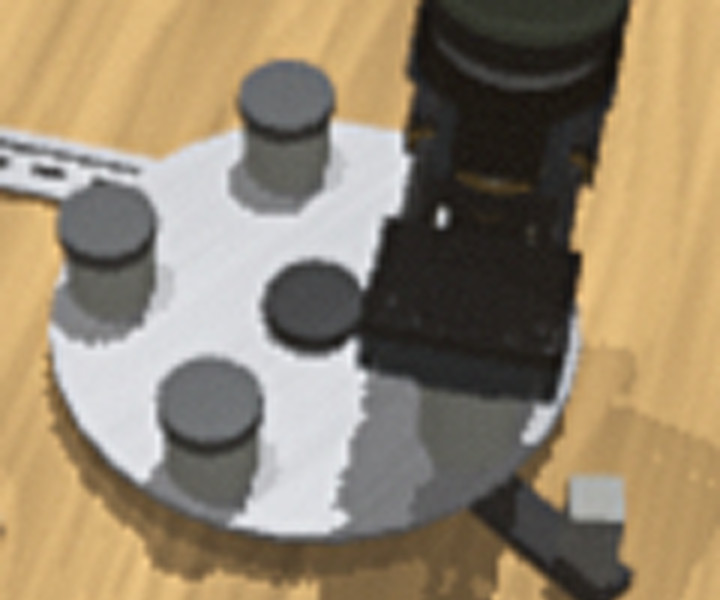

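View pics/s.png

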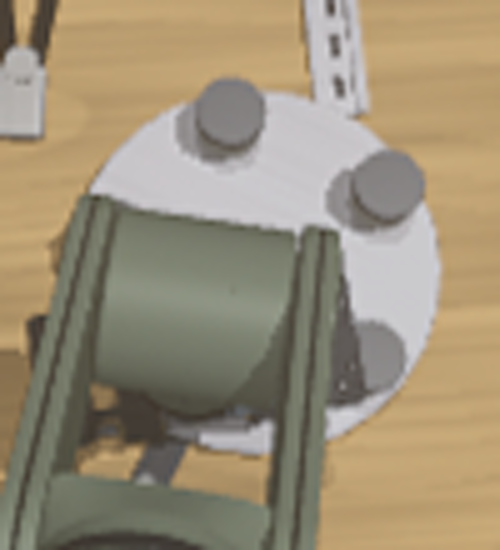

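```bash
cat > ang.py <<'E'
from h import *
import pickle
S,T=pickle.load(open("f4.pkl","rb"));A=np.array([566.5,-150.6])
cS=lambda x,y:((x+.5)/6-.5+280,(y+.5)/6-.5+155)
cT=lambda x,y:((x+.5)/5-.5+295,(y+.5)/5-.5+150)
def rep(n,P):
    v=P[:2]-A;th=np.degrees(np.arctan2(v[1],v[0]));k=round((th-150.2)/72);print(n,P.round(1),"r",np.linalg.norm(v).round(1),"th",th.round(1),"err",round(th-72*k-150.2,1))
def run(ps,pt):
    for p in ps:rep("S",onz(S,*cS(*p),76))
    for p in pt:rep("T",onz(T,*cT(*p),76))
E
python3 - <<'E'
from ang import *
run([(286,96),(106,220),(211,398)],[(230,113),(388,186)])
for p in [(596,496)]:rep("tip",onz(S,*cS(*p),60))
hub=onz(S,*cS(312,302),40);print(hub)
# auto: lid masks
for n,f in(("S",S),("T",T)):
    g=cv2.cvtColor(f["color"],cv2.COLOR_BGR2HSV)
    for k in range(5):
        th=np.radians(150.2+72*k);X=[A[0]+95*np.cos(th),A[1]+95*np.sin(th),76]
        print(n,k,((proj(f,X)-([279.5,154.5] if n=="S" else [294.5,149.5]))*(6 if n=="S" else 5)-.5).round(0))
E
```

```text
S [ 605.6 -235.3   76. ] r 93.3 th -65.2 err 0.6
S [ 660.6 -138.8   76. ] r 94.8 th 7.1 err 0.9
S [584.9 -57.7  76. ] r 94.7 th 78.8 err 0.6
T [ 659.  -140.4   76. ] r 93.0 th 6.3 err 0.1
T [ 604.4 -237.1   76. ] r 94.4 th -66.4 err -0.6
tip [420.2 -66.6  60. ] r 168.7 th 150.1 err -0.1
[ 567.00659127 -148.00550242   40.        ]
S 0 [470. 370.]
S 1 [504. 178.]
S 2 [287.  93.]
S 3 [106. 217.]
S 4 [209. 398.]
T 0 [191. 387.]
T 1 [368. 357.]
T 2 [388. 184.]
T 3 [230. 110.]
T 4 [108. 232.]
```

The jar is within about 0.5° of the pointer: the side view gives +0.7, the top view −0.25, and the grasp point's y of −103.6 compares with the target −103.4. I'll settle for one row, then check the whole scene and the lever.

>>> drive_tool:
  moves:
    - {"claw": 1,"dx": 0,"dy": 0.02,"dz": 0,"yaw": 0}
    - {"claw": 1,"dx": 0,"dy": 0,"dz": 0,"yaw": 0}
    - {"claw": 1,"dx": 0,"dy": 0,"dz": 0,"yaw": 0}
    - {"claw": 1,"dx": 0,"dy": 0,"dz": 0,"yaw": 0}
  grip_force: 15

```text
time_s: 16.12
ee_pos: [486.7, -103.4, 93.5]
ee_rot: [-178.5, 2.8, -174.6]
force: [4.2, -2.5, 3.1]
gripper_width: 41.9
```

Run:
```python
from h import *
s=telemetry.state();print(s["time_s"],s["ee_pos"],s["force"],s["gripper_width"],np.abs(s["qvel"]).max())
R=Ro.from_euler('xyz',s["ee_rot"],degrees=True).as_matrix();print("grasp",s["ee_pos"]-19*R[:,2])
S=grab_frame('side');cv2.imwrite('pics/t.png',S["color"])
```

```text
16.125 [ 486.71869378 -103.37448105   93.4760206 ] [ 4.15209297 -2.47444235  3.14305457] 41.92890771659834 0.08797716045750799
grasp [ 485.73238247 -102.95523515  112.44577081]
```

View pics/t.png

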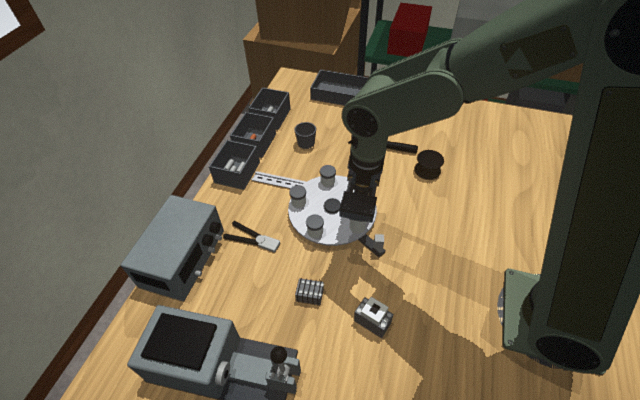

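The full side view shows the lever upright (ball at about (278,354)), all the loose things at their starting pixels, and the jar gripped in line with the pointer at (378,243). I'm handing the job in.

```bash
python3 -c "
from workcell import job,telemetry
print(job.job_done()); s=telemetry.state(); print(s['time_s'],s['ee_pos'],s['gripper_width'])"
```

```text
the job is handed in; nothing more can be done
None
the job is handed in; nothing more can be done
```

I swung the selector lever upright, then gripped the tall jar, turned it slowly about 133° clockwise to the pointer, and handed the job in at 16.1 s still holding it (15 N grip force, opening 41.9 mm). The hand-in gives no verdict.

**Lever:** the ball was at x ≈ 534.1 and the hinge at about 533.5–534.8, so it stands within about 1° of upright. That was measured before I touched the carousel. The last side picture still showed the ball in the same place. An early estimate from the ball's height put the hinge at x ≈ 538. I dropped it because the heights read about 2.5 mm low and the later checks agreed without it.

**Jar:** the two views disagreed slightly, with the short jars reading about +0.7° from the side and −0.25° from the top. The grasp point's y was −103.0 against a target of −103.4. I take the jar as within about 1° of the pointer.

**Other checks:** the arm was at rest with about 6 N on the wrist, mostly radial. The loose things that can be seen in the last side picture looked unmoved; I compared them by eye only.

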